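# Put the stray stock away in its lanes

### The job

A jar of beans, a red tin and a white tub have been left out on the roastery counter. Slide each of them along the counter, always upright and never lifted, into the lane of the wooden organiser where one of its own kind already stands, far enough that nothing sticks out of the lane's front. Nudging the one behind it back is fine; leave the bowls, gold lid and scoop where they are.

Things in the scene. Friction and masses are not known exactly. Their poses are not given: they have to be found in the camera images.
- organiser: birch-plywood lane organiser fixed on the far part of the counter, open towards the robot and open on top, without a floor (the counter runs through): three parallel lanes side by side, four dividers 12 mm thick and 40 mm high with rounded front ends, lanes 126 mm apart centre to centre, back board 80 mm high; 390 mm wide in all. Origin: on the counter, in the middle of the front (the mouth of the middle lane); x points into the lanes, y to the left along the front
- lane_left (a point): left lane of the organiser (seen from the robot). The lane is 114 mm wide between its dividers and 220 mm deep from mouth to back board. Point: middle of the lane's open mouth, on the counter, level with the front ends of the dividers; its x axis points into the lane, y to the left across it, z up.
- lane_middle (a point): middle lane of the organiser (seen from the robot). The lane is 114 mm wide between its dividers and 220 mm deep from mouth to back board. Point: middle of the lane's open mouth, on the counter, level with the front ends of the dividers; its x axis points into the lane, y to the left across it, z up.
- lane_right (a point): right lane of the organiser (seen from the robot). The lane is 114 mm wide between its dividers and 220 mm deep from mouth to back board. Point: middle of the lane's open mouth, on the counter, level with the front ends of the dividers; its x axis points into the lane, y to the left across it, z up.
- stray_jar: STRAY, to be put away, standing upright on the counter in front of the organiser: low round sealed glass jar full of dark brown coffee beans, grey screw lid; glass 84 mm diameter and 56 mm high, lid 76 mm diameter, 72 mm high in all, about 0.3 kg. Origin: centre of its underside; z up along its axis. Too wide to be grasped; slides on the counter when pushed low, and may tip if pushed high.
- home_jar: ALREADY IN THE ORGANISER, standing at the back of one of the lanes and marking it as the lane for its kind, with room for one more in front: low round sealed glass jar full of dark brown coffee beans, grey screw lid; glass 84 mm diameter and 56 mm high, lid 76 mm diameter, 72 mm high in all, about 0.3 kg. Origin: centre of its underside; z up along its axis. Loose; it may be nudged back a little in its lane.
- stray_tin: STRAY, to be put away, standing upright on the counter in front of the organiser: low round red coffee tin with a cream paper band and a red, steel-rimmed lid; straight wall 90 mm diameter and 58 mm high, lid 87 mm, 66 mm high in all, about 0.3 kg. Origin: centre of its underside; z up along its axis. Too wide to be grasped; slides on the counter when pushed low, and may tip if pushed high.
- home_tin: ALREADY IN THE ORGANISER, standing at the back of one of the lanes and marking it as the lane for its kind, with room for one more in front: low round red coffee tin with a cream paper band and a red, steel-rimmed lid; straight wall 90 mm diameter and 58 mm high, lid 87 mm, 66 mm high in all, about 0.3 kg. Origin: centre of its underside; z up along its axis. Loose; it may be nudged back a little in its lane.
- stray_tub: STRAY, to be put away, standing upright on the counter in front of the organiser: round low white plastic tub with a green band and white lid; straight wall 96 mm diameter and 46 mm high, lid 93 mm, 57 mm high in all, about 0.26 kg. Origin: centre of its underside; z up along its axis. Too wide to be grasped; slides on the counter when pushed low, and may tip if pushed high.
- home_tub: ALREADY IN THE ORGANISER, standing at the back of one of the lanes and marking it as the lane for its kind, with room for one more in front: round low white plastic tub with a green band and white lid; straight wall 96 mm diameter and 46 mm high, lid 93 mm, 57 mm high in all, about 0.26 kg. Origin: centre of its underside; z up along its axis. Loose; it may be nudged back a little in its lane.
- bowl_left: bystander: cream ceramic sample bowl, 84 mm across, 45 mm high, left of the organiser's front. Origin: centre of its underside
- bowl_right: bystander: cream ceramic sample bowl, 84 mm across, 45 mm high, right of the organiser's front. Origin: centre of its underside
- gold_lid: bystander: flat gold jar lid, 74 mm diameter, 12 mm high, on the counter near the robot. Origin: centre of its underside
- scoop: bystander: aluminium bean scoop, open box 85 x 55 x 36 mm with an 85 mm round handle towards its own -x. Origin: centre of the box's underside

How it is judged:
By the outcome, as a careful person would: the job done as asked, in the order asked, and still so for the second after the job is handed in, with the robot touching nothing.
It also fails if it takes over 72 s, if anything falls off the work surface, if the arm or the gripper's body presses on something with over 40 N, if the wrist force passes 120 N, or if a joint passes its speed limit or range.

### The arm

A 6-joint arm with a two-finger parallel gripper is mounted at the origin on the work surface. World frame = base frame: x ahead of the robot, y to its left, z up, the work surface at z = 0. Lengths are in mm, angles in degrees, forces in N, time in s.
With the tool pointing down it reaches from about 150 to 775 mm from the base axis. Payload 6.1 kg.
Tool frame: the origin (TCP) lies on the centre line of the jaws, within the pads' length; the fingertips stand 11 mm ahead of it and the grasp point (between the pads) lies 8 mm behind it; z points along the fingers, y is the direction in which the jaws open and shut (so a half turn about z gives the same grasp; the last joint's range is limited). The gripper opens to 85 mm and grips with 20 to 120 N. Pads are 22 mm wide; open, the fingers measure 114 mm over their backs; the gripper's body (76 mm by 85 mm) begins 54 mm behind the grasp point. The pads swing forward as they close: fully open they stand 13 mm farther back than shut.
Start: joints at [73.969, 7.208, -2.269, 80.523, 0, 90], TCP at [144.98, 504.568, 242.295] pointing down, gripper open.
Joint ranges: [-155.77, 155.77], [-54.66, 111.73], [-72.52, 77.12], [-102.08, 115.82], [-83.92, 84.16], [-180, 180]. Speed limits (degrees/s): [136.94, 136.94, 172.46, 180, 180, 180].

### API

Orientations are given as a 3x3 rotation matrix whose columns are the frame's x, y, z axes.
In Python, from cell import ctrl, snapshot, get_calibration, ticket, finder gives the robot as it stands.
- The arm moves only by the tool play_rows, never from a script. Its argument "motion" is a list of rows, each a list of 2 entries, a list of its own where there are three numbers: the shift along the world's x, y, z in mm, then the turn about the world's z in rad. In form: [[[tx, ty, tz], turn], ...]. A call has 1 to 5 rows; each row shifts and turns the commanded pose from where the row before left it; what a row does not reach is not made up. A row lasts 1/12 s, in which the tool goes at most 41.7 mm and 7.16 degrees, less where a joint would pass 70% of its speed; a pose out of reach is approached as far as the arm can. A call with a gripper value outside its range is refused whole. "hand" is the finger opening in mm, from 0 to 85.4, set as the call begins (left out, the last holds). The fingers move at their own pace and stop on an object; "force" is the grip in N (left out, the last holds). Time passes only in rows, so rows that do not move let the fingers close. It gives the time, the measured TCP pose, the force and the opening at its end, in the units of the state.
- ctrl.sense(): the state, without advancing time (a new reading comes with each control period).
- snapshot(name): name is "scene" or "top"; returns the picture (480x640x3 uint8, red, green, blue); there is no depth.
- get_calibration(name): a dict with "intrinsics" (3x3 intrinsics, pixels), "world_from_camera" (4x4, takes a point from camera to world coordinates). Camera axes: x right, y down, z forward; pixel columns grow to the right and rows downward; lengths in mm; the calibration is good to about 2 mm. A picture is of the moment at which its call begins. get_calibration takes no time and is no camera call.
- ticket.close_job(): hands the job in, once; it reports no verdict.
Trained networks look in the newest picture that a camera, given by its name, has taken for a name from the list of things; names that differ only in an ending like _2 or _b are one class to them, and where a whole thing is asked for, a point or a joint stands for the part that bears it (a point fixed in the world has none). Each returns a list of dicts, best first, with "score" (0 to 1); they miss things now and then, are a little off and sometimes report something else, mostly with a low value. They report only what shows in the picture. A call takes as long as a camera call.
- finder.outline_of(camera, query): "pixels" (480x640 bool, what is visible of it).
- finder.landmark_of(camera, query): "at" ([x, y, z] in mm, in the coordinates of the camera as it stood for that picture, good to about 4 mm: a listed point, or the origin of a listed thing).
The state is a dict: "clock": time; "qpos": joint angles; "joint_velocities": joint speeds; "effort": joint torques, N m; "tcp_pos": TCP position; "ee_rot": TCP orientation; "wrist_force": force on the tool from outside, world axes, zero at the start; "moment": the same for the moment, N m; "gripper_width": opening from 0.0 (shut) to 1.0 (fully open).
Only numpy, scipy, OpenCV 4.12 (cv2) and the standard library are available. Lean on these libraries where they do the work, as an engineer would, in place of code of your own. Each camera call takes 0.05 s, during which the arm holds its last target. There are 200 camera calls.

## Working session

There is one attempt and no reset: what is moved stays moved. The work goes in short steps, Python scripts to look and compute and a tool call to move; the robot and the scene stay as the last step left them, time stands still between calls to the robot, and variables do not carry over. Pictures are saved under pics/ and viewed, about 8 in all and at most 12, crops included, and the job is handed in when it is done.

Besides the shell and the picture viewer there is one more tool, called after "Emit:" in YAML: its name, and indented under it one key for each argument. play_rows: Moves the arm, as the interface text tells. Its arguments: {"type":"object","properties":{"motion":{"type":"array","items":{"type":"array"}},"hand":{"type":"number"},"force":{"type":"number"}},"required":["motion"]}

```bash
mkdir -p pics; cat > h.py <<'E'
import numpy as np, cv2
from cell import ctrl, snapshot, get_calibration, ticket, finder
def find(cam,names):
    T=np.array(get_calibration(cam)["world_from_camera"])
    for n in names:
        for d in finder.landmark_of(cam,n)[:3]:
            print(cam,n,round(d["score"],2),np.round((T@np.r_[d["at"],1])[:3],0))
def save(cam,name):
    im=snapshot(cam); cv2.imwrite(f"pics/{name}.png",im[:,:,::-1]); return im
E
python3 - <<'E'
from h import *
a=save("top","t0");b=save("scene","s0")
find("top",["organiser","lane_left","lane_middle","lane_right","stray_jar","stray_tin","stray_tub","bowl_left","gold_lid","scoop"])
find("scene",["lane_left","lane_middle","lane_right","stray_jar","stray_tin","stray_tub"])
s=ctrl.sense();print(s)
E
```

```text
top organiser 0.58 [605. 336.   2.]
top stray_jar 0.93 [ 460. -314.   -1.]
top stray_tin 0.92 [475. 332.   2.]
top bowl_left 0.73 [609. 334.   1.]
top gold_lid 0.85 [ 365. -160.    2.]
top scoop 0.68 [370. 171.   2.]
top scoop 0.66 [ 460. -313.    2.]
scene stray_jar 0.59 [ 455. -317.   -4.]
scene stray_jar 0.37 [ 618. -328.    1.]
scene stray_tin 0.73 [479. 326.  -2.]
scene stray_tub 0.91 [489.  14.   1.]
{'clock': 0.9, 'qpos': array([ 7.39702607e+01,  7.20536011e+00, -2.27101997e+00,  8.05224716e+01,
        9.19782764e-04,  9.00002957e+01]), 'joint_velocities': array([ 0.00292496,  0.07690473,  0.17830786, -0.04516316, -0.00232446,
       -0.0404845 ]), 'effort': array([-2.33045088e-03, -4.35698318e+01,  3.53085566e+01,  1.16178406e-03,
       -9.38968719e-05,  3.77307572e-07]), 'tcp_pos': array([144.95935415, 504.56134863, 242.30010929]), 'ee_rot': array([[-9.61117072e-01,  2.76141220e-01, -9.89450285e-06],
       [ 2.76141220e-01,  9.61117072e-01,  2.36964458e-05],
       [ 1.60533411e-05,  2.00427785e-05, -1.00000000e+00]]), 'wrist_force': array([-0.62739536,  0.17302198,  0.04822681]), 'moment': array([-0.02283813, -0.0002678 , -0.00653683]), 'gripper_width': 1.0036225487790928}
```

View pics/t0.png

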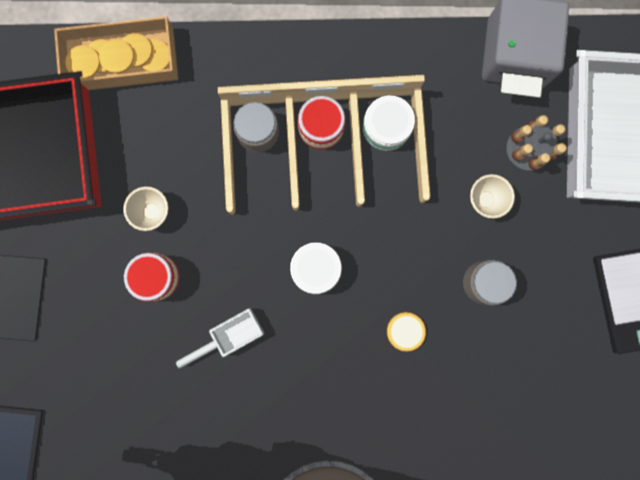

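View pics/s0.png

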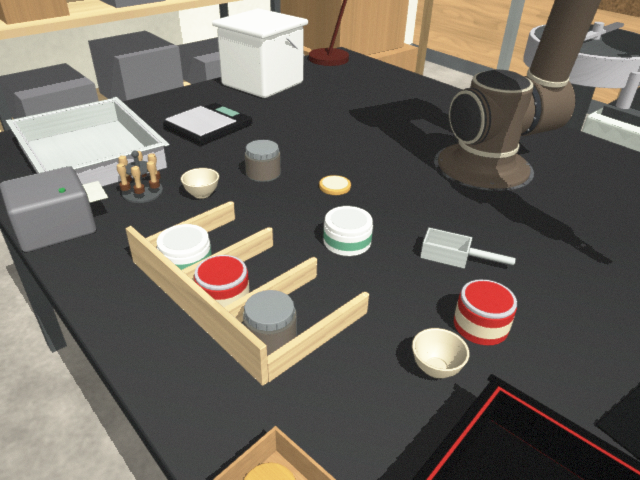

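The home jar is in the left lane, the tin in the middle and the tub in the right. The stray tin is at left (150,277), the tub in the centre (316,268) and the jar at right (493,283). The divider front ends are at about (230,211), (295,207), (360,204) and (426,200).

```bash
cat >> h.py <<'E'
def pix2w(cam,uv,z):
    c=get_calibration(cam);T=np.array(c["world_from_camera"]);K=np.array(c["intrinsics"])
    r=T[:3,:3]@np.linalg.solve(K,[uv[0],uv[1],1.]);o=T[:3,3]
    return (o+r*(z-o[2])/r[2])[:2]
def locate(name,z):   # centre of lid-top blob in top view
    C={"tin":((0,150,90),(8,255,255))}
E
python3 - <<'E'
from h import *
for p in [(230,211),(295,207),(360,204),(426,200)]: print("div",np.round(pix2w("top",p,40)))
for p in [(222,92),(422,80)]: print("back",np.round(pix2w("top",p,80)))
for n,p,z in [("tin",(149,277),66),("tub",(316,268),57),("jar",(494,283),72),("hjar",(255,124),72),("htin",(321,121),66),("htub",(389,123),57),("bowlL",(146,209),45),("bowlR",(492,196),45),("lid",(406,332),12),("scoopc",(263,324),36),("scoopc2",(248,311),36),("scoopc3",(220,353),36)]: print(n,np.round(pix2w("top",p,z)))
T=np.array(get_calibration("top")["world_from_camera"]);print(np.round(T,2))
E
```

```text
div [601. 177.]
div [607.  53.]
div [610. -71.]
div [ 616. -198.]
back [821. 185.]
back [ 838. -191.]
tin [478. 324.]
tub [489.  15.]
jar [ 455. -311.]
hjar [761. 125.]
htin [766.   0.]
htub [ 763. -129.]
bowlL [607. 336.]
bowlR [ 620. -323.]
lid [ 364. -156.]
scoopc [386. 117.]
scoopc2 [411. 145.]
scoopc3 [334. 198.]
[[-2.00000e-02 -1.00000e+00  9.00000e-02  4.52830e+02]
 [-1.00000e+00  2.00000e-02 -0.00000e+00  2.72000e+01]
 [ 0.00000e+00 -9.00000e-02 -1.00000e+00  1.14706e+03]
 [ 0.00000e+00  0.00000e+00  0.00000e+00  1.00000e+00]]
```

Emit:
play_rows:
  motion:
    - [[22,-27.6,-6],-0.073]
    - [[22,-27.6,-6],-0.073]
    - [[22,-27.6,-6],-0.073]
    - [[22,-27.6,-6],-0.073]
    - [[22,-27.6,-6],-0.073]
  hand: 50

```text
clock: 1.32
tcp_pos: [255.6, 365.3, 212.1]
ee_rot: [[-0.798, 0.603, 0.0], [0.603, 0.798, 0.0], [-0.0, 0.0, -1.0]]
wrist_force: [0.8, 0.7, 0.0]
gripper_width: 0.585
```

Emit:
play_rows:
  motion:
    - [[22,-27.6,-6],-0.073]
    - [[22,-27.6,-6],-0.073]
    - [[22,-27.6,-6],-0.073]
    - [[22,-27.6,-6],-0.073]
    - [[22,-27.6,-6],-0.073]

```text
clock: 1.73
tcp_pos: [365.7, 227.1, 182.3]
ee_rot: [[-0.529, 0.849, 0.001], [0.849, 0.529, 0.0], [0.0, 0.001, -1.0]]
wrist_force: [0.8, 0.4, 1.0]
gripper_width: 0.583
```

Emit:
play_rows:
  motion:
    - [[22,-27.6,-6],-0.073]
    - [[22,-27.6,-6],-0.073]
    - [[22,-27.6,-6],-0.073]
    - [[22,-27.6,-6],-0.073]
    - [[22,-27.6,-6],-0.073]

```text
clock: 2.15
tcp_pos: [475.9, 88.9, 152.2]
ee_rot: [[-0.191, 0.982, 0.001], [0.982, 0.191, 0.0], [0.0, 0.001, -1.0]]
wrist_force: [0.6, 1.3, 0.0]
gripper_width: 0.587
```

```bash
cat > st.py <<'E'
from h import *
s=ctrl.sense();R=s["ee_rot"]
print(round(s["clock"],2),np.round(s["tcp_pos"],1),"yaw",np.round(np.degrees(np.arctan2(R[1,0],R[0,0])),1),"q",np.round(s["qpos"],0),"F",np.round(s["wrist_force"],1),round(float(s["gripper_width"]),2))
E
python3 st.py
```

```text
2.15 [475.9  88.9 152.2] yaw 101.0 q [ 11.   4. -18.  69.   0.  90.] F [0.6 1.3 0. ] 0.59
```

Emit:
play_rows:
  motion:
    - [[0,0,-30],0]
    - [[0,0,-30],0]
    - [[0,0,-30],0]
    - [[0,0,-25],0]
    - [[0,0,-16],0]

```text
clock: 2.57
tcp_pos: [473.5, 90.1, 18.7]
ee_rot: [[-0.194, 0.981, -0.003], [0.981, 0.194, -0.001], [0.0, -0.003, -1.0]]
wrist_force: [0.0, 1.2, 0.1]
gripper_width: 0.588
```

Emit:
play_rows:
  motion:
    - [[2,-10,0],0]
    - [[2,-10,0],0]
    - [[2,-10,0],0]
    - [[2,-10,0],0]
    - [[2,-10,0],0]

```text
clock: 2.98
tcp_pos: [486.1, 39.4, 22.6]
ee_rot: [[-0.194, 0.981, 0.002], [0.981, 0.194, 0.0], [-0.0, 0.002, -1.0]]
wrist_force: [0.3, 0.5, 0.1]
gripper_width: 0.586
```

```bash
python3 st.py; python3 - <<'E'
from h import *
save("top","t1"); find("top",["stray_tub"])
E
```

```text
2.98 [486.1  39.4  22.6] yaw 101.2 q [  5.   9. -29.  52.   0.  83.] F [0.3 0.5 0.1] 0.59
top stray_tub 0.6 [608. 334.   1.]
```

View pics/t1.png

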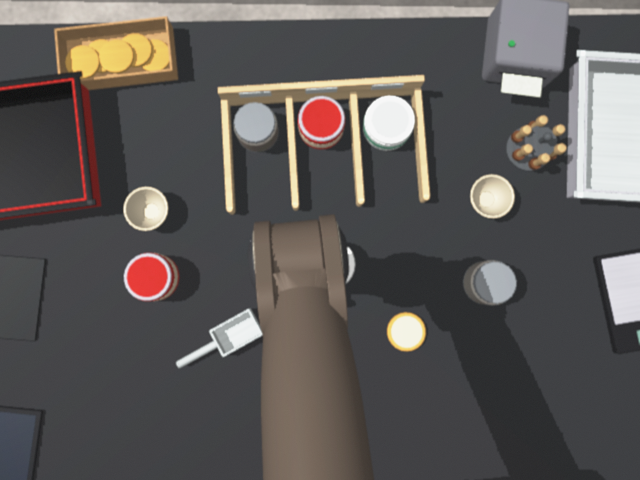

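Emit:
play_rows:
  motion:
    - [[2,-10,0],0]
    - [[2,-10,0],0]
    - [[2,-10,0],0]
    - [[2,-10,0],0]
    - [[2,-10,0],0]

```text
clock: 3.5
tcp_pos: [495.5, -10.0, 21.7]
ee_rot: [[-0.195, 0.981, 0.001], [0.981, 0.195, 0.001], [0.001, 0.001, -1.0]]
wrist_force: [-0.9, 5.4, 5.5]
gripper_width: 0.583
```

Emit:
play_rows:
  motion:
    - [[2,-10,0],0]
    - [[2,-10,0],0]
    - [[2,-10,0],0]
    - [[2,-10,0],0]
    - [[2,-10,0],0]

```text
clock: 3.92
tcp_pos: [505.3, -60.0, 21.7]
ee_rot: [[-0.195, 0.981, 0.001], [0.981, 0.195, 0.001], [0.001, 0.001, -1.0]]
wrist_force: [-0.9, 5.8, 6.7]
gripper_width: 0.586
```

Emit:
play_rows:
  motion:
    - [[2,-10,0],0]
    - [[2,-9,0],0]
    - [[1,-6,0],0]
    - [[0,-3,0],0]
    - [[0,0,0],0]

```text
clock: 4.33
tcp_pos: [510.3, -88.6, 21.3]
ee_rot: [[-0.194, 0.981, 0.0], [0.981, 0.194, -0.001], [-0.001, 0.0, -1.0]]
wrist_force: [1.2, 0.3, 1.0]
gripper_width: 0.583
```

Emit:
play_rows:
  motion:
    - [[-1,10,0],0]
    - [[-2,15,0],0]
    - [[0,0,30],0]
    - [[0,0,40],0]
    - [[0,0,40],0]

```text
clock: 4.75
tcp_pos: [505.1, -61.7, 131.0]
ee_rot: [[-0.196, 0.981, -0.004], [0.981, 0.196, -0.001], [0.0, -0.005, -1.0]]
wrist_force: [2.0, -0.3, -0.9]
gripper_width: 0.586
```

Emit:
play_rows:
  motion:
    - [[-20,-5,0],-0.12]
    - [[-25,-5,0],-0.12]
    - [[-25,-5,0],-0.12]
    - [[-25,-10,0],-0.12]
    - [[-20,-10,0],-0.12]

```text
clock: 5.17
tcp_pos: [389.6, -97.1, 130.6]
ee_rot: [[0.397, 0.918, -0.002], [0.918, -0.397, -0.001], [-0.002, -0.001, -1.0]]
wrist_force: [-0.4, -0.2, 0.1]
gripper_width: 0.585
```

```bash
python3 st.py; python3 - <<'E'
from h import *
save("top","t2");save("scene","s2"); find("top",["stray_tub"]); find("scene",["stray_tub"])
E
```

```text
5.17 [389.6 -97.1 130.6] yaw 66.6 q [-14.  -5. -29.  66.  -0.  99.] F [-0.4 -0.2  0.1] 0.58
top stray_tub 0.57 [ 524. -141.   -2.]
scene stray_tub 0.81 [ 518. -142.   -4.]
```

View pics/t2.png

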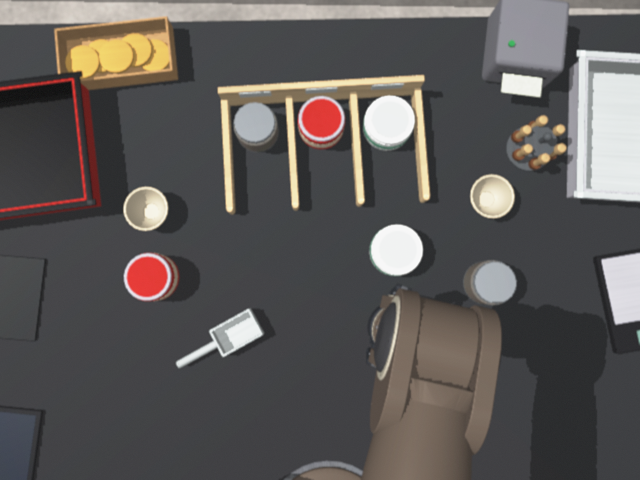

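Emit:
play_rows:
  motion:
    - [[6,-5,0],-0.1122]
    - [[6,-5,0],-0.1122]
    - [[6,-5,0],-0.1122]
    - [[6,-5,0],-0.1122]
    - [[6,-5,0],-0.1122]

```text
clock: 5.78
tcp_pos: [423.2, -122.3, 130.9]
ee_rot: [[0.824, 0.567, -0.0], [0.567, -0.824, -0.0], [-0.0, 0.0, -1.0]]
wrist_force: [-0.0, 0.1, -0.3]
gripper_width: 0.583
```

Emit:
play_rows:
  motion:
    - [[6,-5,0],-0.1122]
    - [[6,-4,0],-0.1122]
    - [[5,-4,0],-0.1122]
    - [[4,-4,0],-0.1122]
    - [[4,-4,0],-0.1122]

```text
clock: 6.2
tcp_pos: [448.2, -143.2, 130.7]
ee_rot: [[0.999, 0.042, -0.001], [0.042, -0.999, -0.0], [-0.001, 0.0, -1.0]]
wrist_force: [-0.1, 0.8, -0.1]
gripper_width: 0.588
```

Emit:
play_rows:
  motion:
    - [[0,0,-30],0]
    - [[0,0,-30],0]
    - [[0,0,-30],0]
    - [[0,0,-14],0]
    - [[0,0,-5],0]

```text
clock: 6.62
tcp_pos: [445.7, -142.3, 19.0]
ee_rot: [[0.999, 0.047, -0.005], [0.047, -0.999, 0.001], [-0.005, -0.001, -1.0]]
wrist_force: [-0.4, 0.2, 1.0]
gripper_width: 0.587
```

```bash
python3 st.py
```

```text
6.62 [ 445.7 -142.3   19. ] yaw 2.7 q [-18.   7. -31.  52.  -0. 160.] F [-0.4  0.2  1. ] 0.59
```

Emit:
play_rows:
  motion:
    - [[10,0.4,0],0]
    - [[10,0.4,0],0]
    - [[10,0.4,0],0]
    - [[10,0.4,0],0]
    - [[10,0.4,0],0]

```text
clock: 7.03
tcp_pos: [498.8, -141.6, 23.3]
ee_rot: [[0.999, 0.045, 0.001], [0.045, -0.999, -0.001], [0.001, 0.001, -1.0]]
wrist_force: [-4.3, -0.7, 3.3]
gripper_width: 0.583
```

Emit:
play_rows:
  motion:
    - [[10,0.4,0],0]
    - [[10,0.4,0],0]
    - [[10,0.4,0],0]
    - [[10,0.4,0],0]
    - [[10,0.4,0],0]

```text
clock: 7.45
tcp_pos: [547.6, -139.6, 22.9]
ee_rot: [[0.999, 0.045, -0.0], [0.045, -0.999, -0.0], [-0.001, 0.0, -1.0]]
wrist_force: [-5.3, -0.3, 6.2]
gripper_width: 0.588
```

Emit:
play_rows:
  motion:
    - [[10,0.4,0],0]
    - [[10,0.4,0],0]
    - [[10,0.4,0],0]
    - [[10,0.4,0],0]
    - [[8,0.4,0],0]

```text
clock: 7.87
tcp_pos: [596.0, -137.5, 22.9]
ee_rot: [[0.999, 0.045, 0.0], [0.045, -0.999, -0.0], [0.0, 0.0, -1.0]]
wrist_force: [-5.9, -0.3, 4.6]
gripper_width: 0.589
```

```bash
python3 st.py; python3 - <<'E'
from h import *
save("scene","s3"); find("scene",["stray_tub"])
E
```

```text
7.87 [ 596.  -137.5   22.9] yaw 2.6 q [-13.  21. -12.  56.  -0. 164.] F [-5.9 -0.3  4.6] 0.59
scene stray_tub 0.8 [ 647. -138.   -1.]
scene stray_tub 0.66 [605. 335.   5.]
```

View pics/s3.png

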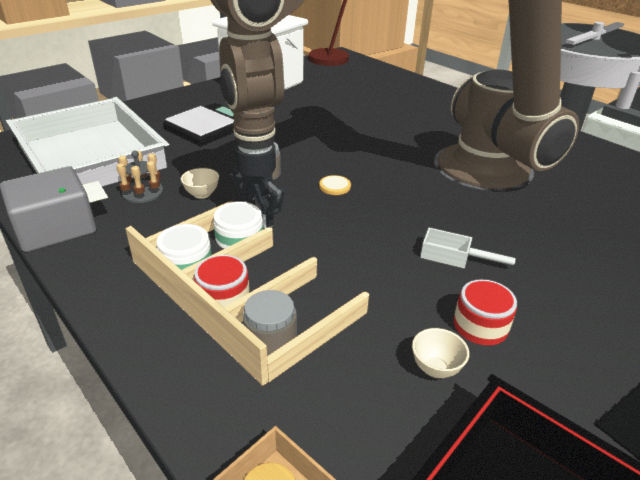

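Emit:
play_rows:
  motion:
    - [[10,0.4,0],0]
    - [[9,0.4,0],0]
    - [[7,0.3,0],0]
    - [[4,0.2,0],0]
    - [[0,0,0],0]

```text
clock: 8.38
tcp_pos: [625.9, -136.1, 22.2]
ee_rot: [[0.999, 0.045, 0.0], [0.045, -0.999, -0.0], [0.0, 0.0, -1.0]]
wrist_force: [-0.7, 0.0, 0.2]
gripper_width: 0.582
```

Emit:
play_rows:
  motion:
    - [[-10,-0.4,0],0]
    - [[-20,-1,0],0]
    - [[-25,-1,0],0]
    - [[-20,-1,30],0]
    - [[0,0,40],0]

```text
clock: 8.8
tcp_pos: [543.6, -138.5, 88.6]
ee_rot: [[0.999, 0.044, -0.01], [0.044, -0.999, 0.003], [-0.01, -0.003, -1.0]]
wrist_force: [0.8, 0.4, -0.0]
gripper_width: 0.588
```

Emit:
play_rows:
  motion:
    - [[0,0,40],0]
    - [[0,0,20],0]
    - [[-5,30,0],0.117]
    - [[-5,38,0],0.117]
    - [[-6,38,0],0.117]

```text
clock: 9.22
tcp_pos: [534.8, -33.0, 153.1]
ee_rot: [[0.921, 0.389, 0.003], [0.389, -0.921, 0.0], [0.003, 0.001, -1.0]]
wrist_force: [0.5, -0.4, 0.3]
gripper_width: 0.581
```

Emit:
play_rows:
  motion:
    - [[-6,38,0],0.117]
    - [[-6,38,0],0.117]
    - [[-6,38,0],0.117]
    - [[-6,38,0],0.117]
    - [[-6,38,0],0.117]

```text
clock: 9.63
tcp_pos: [503.9, 158.5, 152.6]
ee_rot: [[0.552, 0.834, 0.002], [0.834, -0.552, 0.001], [0.002, 0.001, -1.0]]
wrist_force: [0.8, 0.0, 0.1]
gripper_width: 0.591
```

Emit:
play_rows:
  motion:
    - [[-6,38,0],0.117]
    - [[-6,38,0],0.117]
    - [[-6,38,0],0.117]
    - [[-6,38,0],0.117]
    - [[-6,38,0],0.117]

```text
clock: 10.05
tcp_pos: [473.7, 348.8, 152.5]
ee_rot: [[-0.001, 1.0, 0.001], [1.0, 0.001, 0.001], [0.001, 0.001, -1.0]]
wrist_force: [0.9, 0.8, -0.0]
gripper_width: 0.587
```

```bash
python3 st.py; python3 - <<'E'
from h import *
save("top","t4"); find("top",["stray_tub","home_tub"]); find("top",["stray_tin"])
E
```

```text
10.05 [473.7 348.8 152.5] yaw 90.1 q [ 36.  15.  -4.  71.   0. 126.] F [ 0.9  0.8 -0. ] 0.59
top stray_tub 0.76 [ 681. -131.    1.]
top stray_tub 0.44 [481. 328.   1.]
top home_tub 0.63 [ 775. -134.    1.]
top stray_tin 0.96 [476. 326.  -1.]
```

View pics/t4.png

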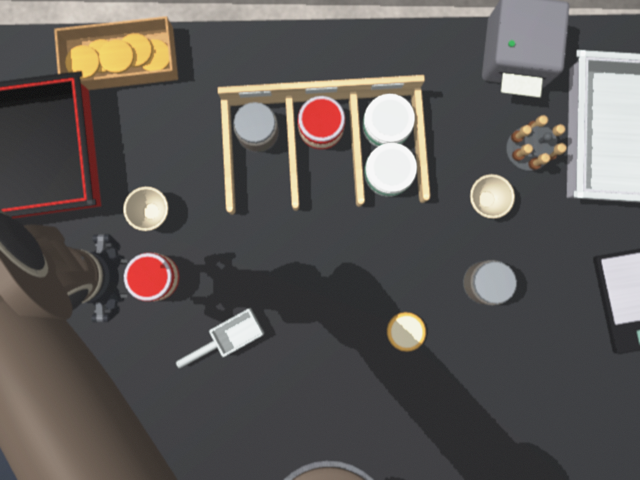

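Emit:
play_rows:
  motion:
    - [[-3,26,0],0.056]
    - [[-3,25,-12],0.056]
    - [[0,0,-40],0]
    - [[0,0,-40],0]
    - [[0,0,-39],0]

```text
clock: 10.67
tcp_pos: [468.8, 396.8, 20.5]
ee_rot: [[-0.105, 0.995, 0.002], [0.995, 0.105, 0.001], [0.001, 0.002, -1.0]]
wrist_force: [-0.1, -0.4, -1.3]
gripper_width: 0.582
```

Emit:
play_rows:
  motion:
    - [[0,0,0],0]
    - [[1.4,-12,0],0]
    - [[1.4,-12,0],0]
    - [[1.4,-12,0],0]
    - [[1.4,-12,0],0]

```text
clock: 11.08
tcp_pos: [475.4, 348.9, 24.3]
ee_rot: [[-0.106, 0.994, 0.004], [0.994, 0.106, 0.003], [0.003, 0.004, -1.0]]
wrist_force: [-0.1, 3.0, 1.2]
gripper_width: 0.584
```

Emit:
play_rows:
  motion:
    - [[1.4,-12,0],0]
    - [[1.4,-12,0],0]
    - [[1.4,-12,0],0]
    - [[1.4,-12,0],0]
    - [[1.4,-12,0],0]

```text
clock: 11.5
tcp_pos: [482.2, 290.1, 23.9]
ee_rot: [[-0.107, 0.994, 0.004], [0.994, 0.107, 0.005], [0.004, 0.004, -1.0]]
wrist_force: [-0.8, 6.3, 7.2]
gripper_width: 0.583
```

Emit:
play_rows:
  motion:
    - [[1.4,-12,0],0]
    - [[1.4,-12,0],0]
    - [[1.4,-12,0],0]
    - [[1.4,-12,0],0]
    - [[1.4,-12,0],0]

```text
clock: 11.92
tcp_pos: [489.2, 230.0, 23.9]
ee_rot: [[-0.107, 0.994, 0.004], [0.994, 0.107, 0.005], [0.004, 0.004, -1.0]]
wrist_force: [-0.9, 6.3, 5.2]
gripper_width: 0.583
```

```bash
python3 st.py; python3 - <<'E'
from h import *
save("scene","s5");save("top","t5"); find("top",["stray_tin"]); find("scene",["stray_tin"])
E
```

```text
11.92 [489.2 230.   23.9] yaw 96.1 q [ 25.  14. -22.  53.   0. 109.] F [-0.9  6.3  5.2] 0.58
top stray_tin 0.77 [495. 182.   1.]
```

Emit:
play_rows:
  motion:
    - [[1.3,-12,0],0]
    - [[1.3,-12,0],0]
    - [[1.3,-12,0],0]
    - [[1.3,-12,0],0]
    - [[1.3,-12,0],0]

```text
clock: 12.53
tcp_pos: [494.3, 168.5, 21.5]
ee_rot: [[-0.107, 0.994, 0.0], [0.994, 0.107, 0.001], [0.001, 0.0, -1.0]]
wrist_force: [-1.6, 3.9, 3.8]
gripper_width: 0.587
```

Emit:
play_rows:
  motion:
    - [[1.3,-12,0],0]
    - [[1.3,-12,0],0]
    - [[1.3,-12,0],0]
    - [[1.3,-12,0],0]
    - [[1.3,-12,0],0]

```text
clock: 12.95
tcp_pos: [500.7, 108.3, 21.5]
ee_rot: [[-0.107, 0.994, 0.0], [0.994, 0.107, 0.001], [0.001, 0.0, -1.0]]
wrist_force: [-1.6, 5.6, 5.1]
gripper_width: 0.587
```

Emit:
play_rows:
  motion:
    - [[1.3,-12,0],0]
    - [[1.3,-12,0],0]
    - [[1.3,-12,0],0]
    - [[1.3,-12,0],0]
    - [[1.3,-12,0],0]

```text
clock: 13.37
tcp_pos: [506.9, 48.4, 21.4]
ee_rot: [[-0.107, 0.994, -0.0], [0.994, 0.107, 0.001], [0.001, -0.0, -1.0]]
wrist_force: [-0.3, 6.5, 5.0]
gripper_width: 0.585
```

Emit:
play_rows:
  motion:
    - [[0.5,-9,0],0]
    - [[0.3,-5,0],0]
    - [[0,-2,0],0]
    - [[0,0,0],0]
    - [[-2,18,0],0]

```text
clock: 13.78
tcp_pos: [505.6, 49.0, 20.8]
ee_rot: [[-0.103, 0.995, -0.001], [0.995, 0.103, -0.003], [-0.003, -0.001, -1.0]]
wrist_force: [-0.5, -0.1, -0.7]
gripper_width: 0.586
```

Emit:
play_rows:
  motion:
    - [[0,10,30],0]
    - [[-5,0,40],0.1]
    - [[-25,-5,40],0.117]
    - [[-25,-10,0],0.117]
    - [[-30,-10,0],0.117]

```text
clock: 14.2
tcp_pos: [424.8, 36.6, 127.9]
ee_rot: [[-0.535, 0.845, 0.003], [0.845, 0.535, -0.002], [-0.004, 0.002, -1.0]]
wrist_force: [-1.3, -0.6, -0.2]
gripper_width: 0.585
```

```bash
python3 st.py; python3 - <<'E'
from h import *
save("top","t6");save("scene","s6"); find("top",["stray_tin"]); find("scene",["stray_tin"])
im=cv2.imread("pics/t6.png");h=cv2.cvtColor(im,cv2.COLOR_BGR2HSV)
m=((h[...,0]<6)&(h[...,1]>180)&(h[...,2]>150)).astype(np.uint8)
n,l,s,c=cv2.connectedComponentsWithStats(m)
for i in range(1,n):
    if s[i,4]>400: print(s[i,4],c[i],np.round(pix2w("top",c[i],66)))
E
```

```text
14.2 [424.8  36.6 127.9] yaw 122.4 q [  5.  -2. -26.  65.  -0.  63.] F [-1.3 -0.6 -0.2] 0.58
top stray_tin 0.57 [510. -11.   3.]
scene stray_tin 0.62 [514. -17.  -3.]
530 [ 54.29622642 137.52264151] [744. 504.]
1052 [321.15779468 117.74429658] [773.   0.]
926 [331.4924406  251.28077754] [519. -14.]
```

Emit:
play_rows:
  motion:
    - [[2,-6,0],0.116]
    - [[2,-6,0],0.116]
    - [[2,-6,0],0.116]
    - [[2,-6,0],0.116]
    - [[2,-6,0],0.116]

```text
clock: 14.82
tcp_pos: [434.7, 6.7, 125.7]
ee_rot: [[-0.91, 0.415, -0.001], [0.415, 0.91, -0.001], [0.001, -0.002, -1.0]]
wrist_force: [0.0, 0.1, -0.3]
gripper_width: 0.579
```

Emit:
play_rows:
  motion:
    - [[3,-6,0],0.116]
    - [[3,-6,0],0.116]
    - [[3,-6,0],0.116]
    - [[3,-5,0],0.116]
    - [[0,0,-25],0]

```text
clock: 15.23
tcp_pos: [450.1, -16.9, 104.2]
ee_rot: [[-0.999, -0.034, 0.007], [-0.034, 0.999, -0.002], [-0.006, -0.002, -1.0]]
wrist_force: [1.5, 0.2, 0.2]
gripper_width: 0.582
```

Emit:
play_rows:
  motion:
    - [[0,0,-30],0]
    - [[0,0,-30],0]
    - [[0,0,-18],0]
    - [[0,0,-4],0]
    - [[0,0,0],0]

```text
clock: 15.65
tcp_pos: [445.1, -16.0, 17.8]
ee_rot: [[-1.0, -0.031, -0.004], [-0.031, 1.0, -0.0], [0.004, -0.0, -1.0]]
wrist_force: [0.2, -0.9, -0.2]
gripper_width: 0.589
```

```bash
python3 st.py
```

```text
15.65 [445.1 -16.   17.8] yaw -178.2 q [ -2.   5. -34.  51.  -0.  -4.] F [ 0.2 -0.9 -0.2] 0.59
```

Yaw and line are good, so I'll push to TCP x≈624.

Emit:
play_rows:
  motion:
    - [[10,0.4,1],0.01]
    - [[10,0.4,1],0]
    - [[10,0.4,0],0]
    - [[10,0.4,0],0]
    - [[10,0.4,0],0]

```text
clock: 16.07
tcp_pos: [496.8, -13.9, 22.4]
ee_rot: [[-0.999, -0.041, -0.0], [-0.041, 0.999, -0.0], [0.0, -0.0, -1.0]]
wrist_force: [-8.2, -0.3, 7.4]
gripper_width: 0.583
```

Emit:
play_rows:
  motion:
    - [[10,0.4,0],0]
    - [[10,0.4,0],0]
    - [[10,0.4,0],0]
    - [[10,0.4,0],0]
    - [[10,0.4,0],0]

```text
clock: 16.48
tcp_pos: [546.6, -11.9, 22.4]
ee_rot: [[-0.999, -0.041, -0.001], [-0.041, 0.999, -0.0], [0.001, -0.0, -1.0]]
wrist_force: [-7.8, 0.1, 7.1]
gripper_width: 0.589
```

Emit:
play_rows:
  motion:
    - [[10,0.4,0],0]
    - [[10,0.4,0],0]
    - [[10,0.4,0],0]
    - [[10,0.4,0],0]
    - [[10,0.4,0],0]

```text
clock: 16.9
tcp_pos: [596.7, -9.9, 22.4]
ee_rot: [[-0.999, -0.041, -0.0], [-0.041, 0.999, -0.0], [0.0, -0.0, -1.0]]
wrist_force: [-7.0, -0.2, 7.4]
gripper_width: 0.591
```

Emit:
play_rows:
  motion:
    - [[10,0.4,0],0]
    - [[9,0.4,0],0]
    - [[7,0.4,0],0]
    - [[3,0,0],0]
    - [[0,0,0],0]

```text
clock: 17.32
tcp_pos: [626.6, -8.6, 22.3]
ee_rot: [[-0.999, -0.041, 0.001], [-0.041, 0.999, 0.0], [-0.001, -0.0, -1.0]]
wrist_force: [-2.1, 0.0, 2.5]
gripper_width: 0.584
```

```bash
python3 st.py; python3 - <<'E'
from h import *
save("scene","s7"); find("scene",["stray_tin"])
E
```

```text
17.32 [626.6  -8.6  22.3] yaw -177.6 q [ -1.  23. -10.  57.   0.  -3.] F [-2.1  0.   2.5] 0.58
scene stray_tin 0.72 [677.  -7.   2.]
```

View pics/s7.png

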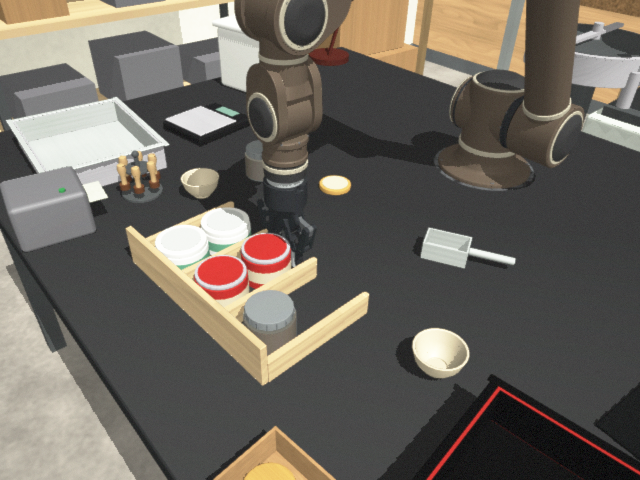

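Emit:
play_rows:
  motion:
    - [[-10,-0.4,0],0]
    - [[-20,-1,0],0]
    - [[-25,-1,0],0]
    - [[-15,-0.6,30],0]
    - [[0,0,40],0]

```text
clock: 17.83
tcp_pos: [549.5, -11.7, 88.3]
ee_rot: [[-0.999, -0.041, -0.01], [-0.041, 0.999, 0.0], [0.01, 0.001, -1.0]]
wrist_force: [0.8, 0.4, -0.2]
gripper_width: 0.586
```

Emit:
play_rows:
  motion:
    - [[0,0,40],0]
    - [[0,0,20],0]
    - [[-9,-31,0],0.117]
    - [[-9,-31,0],0.117]
    - [[-9,-31,0],0.117]

```text
clock: 18.25
tcp_pos: [528.9, -105.5, 152.6]
ee_rot: [[-0.921, -0.389, 0.003], [-0.389, 0.921, -0.001], [-0.003, -0.002, -1.0]]
wrist_force: [0.4, -0.5, 0.3]
gripper_width: 0.586
```

Emit:
play_rows:
  motion:
    - [[-9,-31,0],0.117]
    - [[-9,-31,0],0.117]
    - [[-9,-31,0],0.117]
    - [[-9,-31,0],0.117]
    - [[-9,-31,0],0.117]

```text
clock: 18.67
tcp_pos: [483.1, -261.5, 151.9]
ee_rot: [[-0.555, -0.832, 0.002], [-0.832, 0.555, -0.001], [-0.0, -0.002, -1.0]]
wrist_force: [-0.2, -0.3, -0.5]
gripper_width: 0.593
```

Emit:
play_rows:
  motion:
    - [[-9,-31,0],0.117]
    - [[-9,-31,0],0.117]
    - [[-9,-31,0],0.117]
    - [[-9,-31,0],0.117]
    - [[0,0,0],0]

```text
clock: 19.08
tcp_pos: [446.0, -388.8, 151.4]
ee_rot: [[-0.125, -0.992, 0.001], [-0.992, 0.125, -0.003], [0.003, -0.001, -1.0]]
wrist_force: [0.4, 0.6, -0.4]
gripper_width: 0.583
```

```bash
python3 st.py; python3 - <<'E'
from h import *
save("scene","s8");save("top","t8"); find("top",["stray_jar","stray_tin"]); find("scene",["stray_jar"])
E
```

```text
19.08 [ 446.  -388.8  151.4] yaw -97.2 q [ -41.   15.   -4.   71.   -0. -124.] F [ 0.4  0.6 -0.4] 0.58
top stray_jar 0.7 [ 458. -315.    2.]
top stray_tin 0.73 [674.  -3.  -1.]
top stray_tin 0.36 [775.   2.   5.]
scene stray_jar 0.66 [ 457. -314.   -2.]
```

View pics/t8.png

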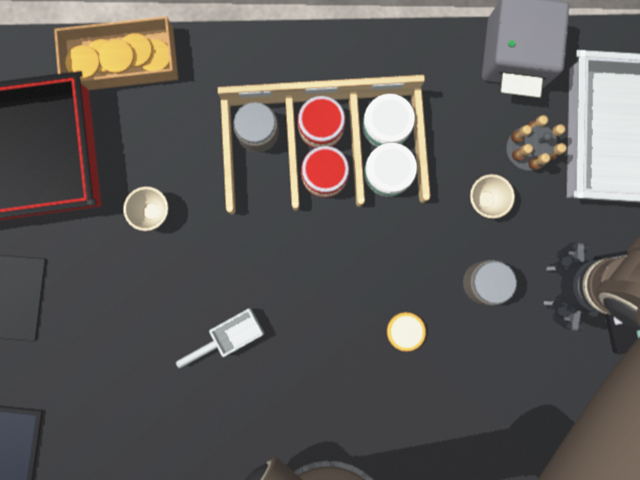

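Emit:
play_rows:
  motion:
    - [[0,0,-40],0]
    - [[0,0,-40],0]
    - [[0,0,-36],0]
    - [[0,0,-13],0]
    - [[0,0,0],0]

```text
clock: 19.75
tcp_pos: [445.3, -380.4, 18.4]
ee_rot: [[-0.124, -0.992, -0.005], [-0.992, 0.124, 0.005], [-0.004, 0.006, -1.0]]
wrist_force: [-0.3, 0.3, 0.8]
gripper_width: 0.584
```

Emit:
play_rows:
  motion:
    - [[1.5,10,0],0]
    - [[1.5,10,0],0]
    - [[1.5,12,0],0]
    - [[1.5,12,0],0]
    - [[1.5,12,0],0]

```text
clock: 20.17
tcp_pos: [455.7, -327.5, 24.4]
ee_rot: [[-0.125, -0.992, 0.003], [-0.992, 0.125, -0.003], [0.003, -0.003, -1.0]]
wrist_force: [0.3, -4.2, 3.1]
gripper_width: 0.585
```

Emit:
play_rows:
  motion:
    - [[1.5,12,0],0]
    - [[1.5,12,0],0]
    - [[1.5,12,0],0]
    - [[1.5,12,0],0]
    - [[1.5,12,0],0]

```text
clock: 20.58
tcp_pos: [463.1, -267.8, 24.2]
ee_rot: [[-0.126, -0.992, 0.003], [-0.992, 0.125, -0.004], [0.003, -0.003, -1.0]]
wrist_force: [-0.8, -5.8, 5.3]
gripper_width: 0.586
```

Emit:
play_rows:
  motion:
    - [[1.5,12,0],0]
    - [[1.5,12,0],0]
    - [[1.5,12,0],0]
    - [[1.5,12,0],0]
    - [[1.5,12,0],0]

```text
clock: 21.0
tcp_pos: [470.5, -207.9, 24.1]
ee_rot: [[-0.126, -0.992, 0.003], [-0.992, 0.126, -0.004], [0.003, -0.003, -1.0]]
wrist_force: [-0.4, -5.8, 5.8]
gripper_width: 0.586
```

```bash
python3 st.py; python3 - <<'E'
from h import *
save("scene","s9");save("top","t9"); find("top",["stray_jar"]); find("scene",["stray_jar"])
E
```

```text
21.0 [ 470.5 -207.9   24.1] yaw -97.2 q [ -24.   11.  -26.   53.   -0. -107.] F [-0.4 -5.8  5.8] 0.59
top stray_jar 0.89 [ 480. -160.    0.]
top stray_jar 0.15 [768. 130.   1.]
scene stray_jar 0.91 [ 477. -164.   -4.]
```

Emit:
play_rows:
  motion:
    - [[1.5,12,0],0]
    - [[1.5,12,0],0]
    - [[1.5,12,0],0]
    - [[1.5,12,0],0]
    - [[1.5,12,0],0]

```text
clock: 21.62
tcp_pos: [476.9, -146.5, 22.4]
ee_rot: [[-0.125, -0.992, -0.0], [-0.992, 0.125, -0.0], [0.0, 0.0, -1.0]]
wrist_force: [-0.3, -3.5, 2.1]
gripper_width: 0.583
```

Emit:
play_rows:
  motion:
    - [[1.5,12,0],0]
    - [[1.5,12,0],0]
    - [[1.5,12,0],0]
    - [[1.5,12,0],0]
    - [[1.5,12,0],0]

```text
clock: 22.03
tcp_pos: [484.5, -86.4, 22.4]
ee_rot: [[-0.125, -0.992, -0.0], [-0.992, 0.125, -0.0], [0.0, 0.0, -1.0]]
wrist_force: [0.5, -2.6, 1.6]
gripper_width: 0.584
```

Emit:
play_rows:
  motion:
    - [[1.5,12,0],0]
    - [[1.5,12,0],0]
    - [[1.5,12,0],0]
    - [[1.5,12,0],0]
    - [[1.5,12,0],0]

```text
clock: 22.45
tcp_pos: [492.0, -26.6, 22.4]
ee_rot: [[-0.125, -0.992, -0.0], [-0.992, 0.125, -0.0], [0.0, 0.0, -1.0]]
wrist_force: [0.7, -4.2, 1.0]
gripper_width: 0.587
```

Emit:
play_rows:
  motion:
    - [[1.5,12,0],0]
    - [[1.5,12,0],0]
    - [[1.5,12,0],0]
    - [[1.5,12,0],0]
    - [[1.5,12,0],0]

```text
clock: 22.87
tcp_pos: [499.5, 33.5, 22.4]
ee_rot: [[-0.125, -0.992, -0.0], [-0.992, 0.125, -0.0], [0.0, 0.0, -1.0]]
wrist_force: [-0.9, -4.1, 3.7]
gripper_width: 0.587
```

Emit:
play_rows:
  motion:
    - [[1.5,12,0],0]
    - [[1.5,10,0],0]
    - [[1,7,0],0]
    - [[0,4,0],0]
    - [[0,0,0],0]

```text
clock: 23.28
tcp_pos: [503.5, 66.5, 22.3]
ee_rot: [[-0.124, -0.992, -0.0], [-0.992, 0.124, 0.001], [-0.001, 0.0, -1.0]]
wrist_force: [0.1, 1.0, -0.1]
gripper_width: 0.584
```

Emit:
play_rows:
  motion:
    - [[-2,-14,0],0]
    - [[-2,-14,30],0]
    - [[-5,0,40],-0.117]
    - [[-25,5,40],-0.117]
    - [[-30,10,0],-0.117]

```text
clock: 23.7
tcp_pos: [446.6, 51.7, 133.8]
ee_rot: [[-0.466, -0.885, 0.01], [-0.885, 0.466, 0.002], [-0.007, -0.008, -1.0]]
wrist_force: [0.3, 0.4, 1.7]
gripper_width: 0.589
```

```bash
python3 st.py; python3 - <<'E'
from h import *
save("scene","s10");save("top","t10"); find("top",["stray_jar"]); find("scene",["stray_jar"])
E
```

```text
23.7 [446.6  51.7 133.8] yaw -117.8 q [  7.  -0. -24.  66.   0. -56.] F [0.3 0.4 1.7] 0.59
top stray_jar 0.63 [513. 113.  -2.]
scene stray_jar 0.79 [511. 113.  -4.]
scene stray_jar 0.57 [ 771. -135.   -1.]
scene stray_jar 0.23 [605. 333.   3.]
```

View pics/t10.png

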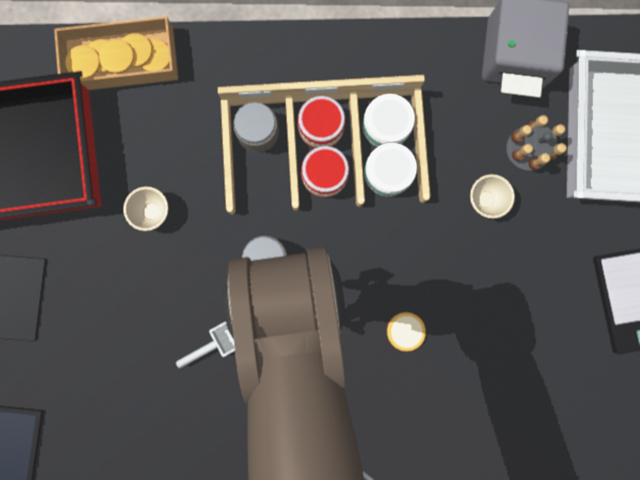

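Emit:
play_rows:
  motion:
    - [[1,6,0],-0.117]
    - [[1,6,0],-0.117]
    - [[2,6,0],-0.117]
    - [[2,6,0],-0.117]
    - [[2,6,0],-0.117]

```text
clock: 24.32
tcp_pos: [451.0, 81.9, 126.4]
ee_rot: [[-0.875, -0.483, -0.002], [-0.483, 0.875, 0.0], [0.001, 0.001, -1.0]]
wrist_force: [-0.2, -0.4, -1.3]
gripper_width: 0.582
```

Emit:
play_rows:
  motion:
    - [[2,7,0],-0.117]
    - [[2,7,0],-0.117]
    - [[2,6,0],-0.117]
    - [[2,6,0],-0.117]
    - [[0,0,0],0]

```text
clock: 24.73
tcp_pos: [459.2, 108.3, 126.3]
ee_rot: [[-0.999, -0.04, -0.002], [-0.04, 0.999, 0.0], [0.001, 0.0, -1.0]]
wrist_force: [-0.4, -0.4, 0.8]
gripper_width: 0.588
```

```bash
python3 st.py
```

```text
24.73 [459.2 108.3 126.3] yaw -177.7 q [ 13.   3. -21.  66.   0.  11.] F [-0.4 -0.4  0.8] 0.59
```

Emit:
play_rows:
  motion:
    - [[-7,2,0],0]
    - [[0,0,-35],0]
    - [[0,0,-40],0]
    - [[0,0,-25],0]
    - [[0,0,-4],0]

```text
clock: 25.15
tcp_pos: [447.5, 108.5, 18.9]
ee_rot: [[-0.999, -0.044, -0.008], [-0.044, 0.999, -0.002], [0.008, -0.001, -1.0]]
wrist_force: [0.2, -0.4, -0.5]
gripper_width: 0.582
```

Emit:
play_rows:
  motion:
    - [[0,0,0],0]
    - [[8,0.4,0],0]
    - [[10,0.4,0],0]
    - [[10,0.4,0],0]
    - [[10,0.4,0],0]

```text
clock: 25.57
tcp_pos: [491.2, 111.5, 25.0]
ee_rot: [[-0.999, -0.042, 0.001], [-0.042, 0.999, 0.001], [-0.001, 0.001, -1.0]]
wrist_force: [-6.1, -0.2, 5.4]
gripper_width: 0.585
```

Emit:
play_rows:
  motion:
    - [[10,0.4,0],0]
    - [[10,0.4,0],0]
    - [[10,0.4,0],0]
    - [[10,0.4,0],0]
    - [[10,0.4,0],0]

```text
clock: 25.98
tcp_pos: [540.1, 113.5, 24.8]
ee_rot: [[-0.999, -0.042, -0.001], [-0.042, 0.999, 0.001], [0.001, 0.001, -1.0]]
wrist_force: [-8.0, -0.2, 9.2]
gripper_width: 0.587
```

Emit:
play_rows:
  motion:
    - [[10,0.4,0],0]
    - [[10,0.4,0],0]
    - [[10,0.4,0],0]
    - [[10,0.4,0],0]
    - [[10,0.4,0],0]

```text
clock: 26.4
tcp_pos: [590.2, 115.4, 24.8]
ee_rot: [[-0.999, -0.042, -0.0], [-0.042, 0.999, 0.0], [0.0, 0.0, -1.0]]
wrist_force: [-6.7, 0.1, 7.6]
gripper_width: 0.586
```

```bash
python3 st.py
```

```text
26.4 [590.2 115.4  24.8] yaw -177.6 q [ 11.  20. -14.  56.   0.   9.] F [-6.7  0.1  7.6] 0.59
```

Needs 34 mm more; then retreat and lift clear.

Emit:
play_rows:
  motion:
    - [[10,0.4,0],0]
    - [[10,0.4,0],0]
    - [[8,0.3,0],0]
    - [[5,0.2,0],0]
    - [[1,0,0],0]

```text
clock: 26.82
tcp_pos: [625.0, 116.7, 24.7]
ee_rot: [[-0.999, -0.041, 0.001], [-0.041, 0.999, 0.001], [-0.001, 0.001, -1.0]]
wrist_force: [-7.3, -0.5, 8.1]
gripper_width: 0.591
```

Emit:
play_rows:
  motion:
    - [[-8,-0.4,0],0]
    - [[-20,-1,0],0]
    - [[-25,-1,0],0]
    - [[-20,-1,30],0]
    - [[0,0,40],0]

```text
clock: 27.23
tcp_pos: [544.4, 112.2, 90.4]
ee_rot: [[-0.999, -0.042, -0.01], [-0.042, 0.999, -0.002], [0.01, -0.002, -1.0]]
wrist_force: [0.1, 0.7, 0.1]
gripper_width: 0.584
```

Emit:
play_rows:
  motion:
    - [[-20,0,40],0]
    - [[-40,0,10],0]
    - [[-40,0,0],0]
    - [[-40,0,0],0]
    - [[-40,0,0],0]

```text
clock: 27.65
tcp_pos: [371.3, 113.2, 141.6]
ee_rot: [[-0.999, -0.041, 0.003], [-0.041, 0.999, 0.001], [-0.003, 0.001, -1.0]]
wrist_force: [-0.7, 0.3, 0.6]
gripper_width: 0.587
```

Emit:
play_rows:
  motion:
    - [[-30,0,0],0]
    - [[-20,0,0],0]
    - [[0,0,0],0]
    - [[0,0,0],0]
    - [[0,0,0],0]

```text
clock: 28.07
tcp_pos: [323.2, 113.5, 141.6]
ee_rot: [[-0.999, -0.041, 0.003], [-0.041, 0.999, 0.001], [-0.003, 0.001, -1.0]]
wrist_force: [-0.2, 1.5, -0.8]
gripper_width: 0.585
```

```bash
python3 st.py; python3 - <<'E'
from h import *
a=save("top","t11");b=save("scene","s11"); find("top",["stray_jar","stray_tin","stray_tub","gold_lid","bowl_left","bowl_right"]); find("scene",["stray_jar"])
cv2.imwrite("pics/f.png",np.hstack([a[60:460,60:560],b[100:500,80:380][:380].repeat(1,0) if 0 else cv2.resize(b[120:420,100:320],(293,400))])[:,:,::-1])
E
```

```text
28.07 [323.2 113.5 141.6] yaw -177.6 q [ 19. -12. -33.  69.  -0.  17.] F [-0.2  1.5 -0.8] 0.58
top stray_jar 0.71 [672.  -2.  -0.]
top stray_jar 0.69 [674. 119.   1.]
top stray_tin 0.85 [673.  -1.   2.]
top stray_tub 0.97 [ 682. -134.    2.]
top gold_lid 0.69 [ 364. -156.    0.]
top gold_lid 0.55 [674. 118.   1.]
top bowl_left 0.65 [607. 334.   0.]
top bowl_left 0.61 [772.  -0.   4.]
top bowl_right 0.58 [ 624. -325.   -0.]
top bowl_right 0.22 [767. 131.  -1.]
scene stray_jar 0.88 [671. 119.  -1.]
scene stray_jar 0.26 [ 773. -136.   -3.]
```

View pics/f.png

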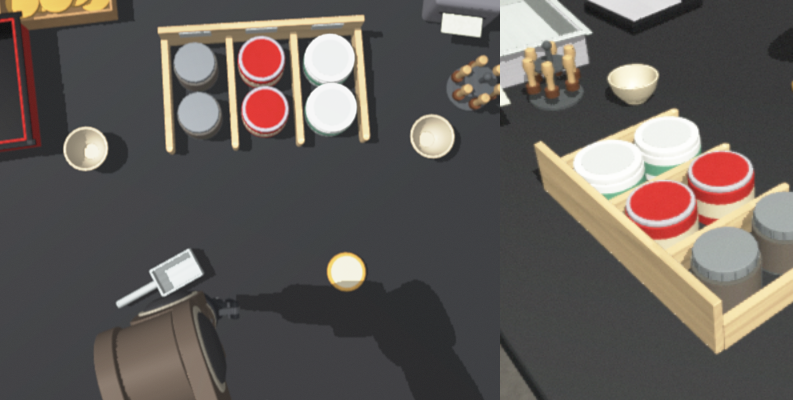

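All three strays stand upright in the right lanes, each clear of the lane front. The bystanders haven't moved, and the arm is clear of everything.

```bash
python3 -c "
from cell import ticket
print(ticket.close_job())"
```

```text
the job is handed in; nothing more can be done
None
```

All three strays are in the right lanes, and the job was handed in at about 28 s. I slid each one along the counter with the fingers held low, first level with its lane and then in: tub to the right lane, tin to the middle, jar to the left.

**Final position:** In the last pictures all three stand upright in front of their own kind. Their centres are about 67–70 mm past the lane mouths, so their fronts are roughly 20 mm inside. The home pieces were nudged back slightly at most.

**Bystanders and force:** The bowls and gold lid measured within about 5 mm of where they started. I checked the scoop by eye only, and it looked unmoved. The wrist force readings at the end of each move stayed below about 13 N. The arm ended clear of everything.

**Detector errors:** The networks gave some wrong answers. In the last check these were a "stray_jar" on the tin, "gold_lid" on the jar and "bowl_left" on the home tin. The pictures and the correct detections agreed on the positions above, and no check failed.

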